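# Stow the loose fittings under the swing cover

### The arm

A 6-joint arm with a two-finger parallel gripper is mounted at the origin on a cart in front of the work surface, level with it; the furniture and walls round the work are solid. World frame = base frame: x ahead of the robot, y to its left, z up, the work surface at z = 0. Lengths are in mm, angles in degrees, forces in N, time in s.
With the tool pointing down it reaches from about 350 to 850 mm from the base axis. Payload 8.1 kg.
Tool frame: the origin (TCP) lies midway between the tips of the shut fingers; the grasp point (between the pads) lies 19 mm behind it (r.grasp_offset is the distance from the TCP to the grasp point, in mm); z points along the fingers, x is the direction in which the jaws open and shut, and the axes are right-handed (so a half turn about z gives the same grasp; the last joint's range is limited). The gripper opens to 85 mm and grips with 20 to 120 N. Pads are 22 mm wide; open, the fingers measure 114 mm over their backs; the gripper's body (76 mm by 85 mm) begins 54 mm behind the grasp point. The pads swing forward as they close: fully open they stand 13 mm farther back than shut.
Start: joints at [63.346, 7.471, 85.268, -0, 87.261, -4.893], TCP at [222.42, 557.256, 231.292] pointing down, gripper open.
Joint ranges: [-169.43, 169.43], [-51.17, 129.36], [1.28, 143.12], [-76.62, 256.62], [0, 156.53], [-152.29, 152.29]. Speed limits (degrees/s): [136.94, 136.94, 159.86, 180, 180, 180].

### API

Orientations are given as [roll, pitch, yaw] about the fixed x, y, z axes, in that order (R = Rz(yaw) Ry(pitch) Rx(roll)).
In Python, from bench import r, optics, hand_in gives the robot as it stands.
- The arm moves only by the shell command python3 -m pendant 'ROWS' [FORCE]. ROWS is JSON, a list of rows, each a list of 5 numbers: the opening, from 0 (shut) to 1 (fully open), then the shift along the tool's x, y, z in mm, then the turn about the tool's z in degrees. A call has 1 to 10 rows; each row shifts and turns the commanded pose from where the row before left it, along the tool's axes as they then stand; what a row does not reach is not made up. A row lasts 1/10 s, in which the tool goes at most 50 mm and 8.59 degrees, less where a joint would pass 70% of its speed; a pose out of reach is approached as far as the arm can. A call with a gripper value outside its range is refused whole. The fingers move at their own pace and stop on an object; FORCE is the grip in N (left out, the last holds). Time passes only in rows, so rows that do not move let the fingers close. It gives the time, the measured TCP pose, the force and the opening at its end, in the units of the state.
- r.sense(): the state, without advancing time (a new reading comes with each control period).
- optics.snapshot(name): name is "side" or "top" or "wrist"; returns (picture, depth): 480x640x3 uint8, blue, green, red; 480x640 float32, mm along the optical axis (not along the pixel's ray), 0 where there is no reading.
- optics.camera_params(name): a dict with "camera_matrix" (3x3 intrinsics, pixels), "eye" and "orientation" of the camera in the world. Camera axes: x right, y down, z forward; pixel columns grow to the right and rows downward; lengths in mm; the calibration is good to about 2 mm. The wrist camera is an equidistant fisheye: a pixel r from the principal point sees the ray r / f radians off the axis. A picture is of the moment at which its call begins: read the wrist's pose just before it. camera_params takes no time and is no camera call; for the wrist camera it gives the pose at the moment of the call.
- hand_in(): hands the job in, once; it reports no verdict.
Trained networks look in the newest picture that a camera, given by its name, has taken for a name from the list of things; names that differ only in an ending like _2 or _b are one class to them, and where a whole thing is asked for, a point or a joint stands for the part that bears it (a point fixed in the world has none). Each returns a list of dicts, best first, with "score" (0 to 1); they miss things now and then, are a little off and sometimes report something else, mostly with a low value. They report only what shows in the picture. A call takes as long as a camera call.
- optics.search_frame(camera, query): "at" ([x, y, z] in mm, in world coordinates, good to about 4 mm: the middle of the surface that is visible of it).
The state is a dict: "time": time; "joint_pos": joint angles; "qd": joint speeds; "joint_efforts": joint torques, N m; "tool_pos": TCP position; "tcp_rot": TCP orientation; "ft_force": force on the tool from outside, world axes, zero at the start; "wrist_torque": the same for the moment, N m; "finger_gap": finger opening in mm.
Only numpy, scipy, OpenCV 4.12 (cv2) and the standard library are available. Lean on these libraries where they do the work, as an engineer would, in place of code of your own. Each camera call takes 0.05 s, during which the arm holds its last target. There are 200 camera calls.

### The job

Stow all the loose threaded fittings that lie on the worktop left of the square grey box, in front of the two-gauge stand (not the ones by the round gauge and paper at the far left), in that box: swing the dust cover of the box aside on its pin, about a quarter turn so that the well is fully uncovered, lay every fitting on the floor of the well around the post, none on top of another, and only then put the square hold-down plate over them, its square bore fully down on the square post. Last, swing the cover shut again, fully home, and leave the two weights behind the box alone.

Things in the scene. Friction and masses are not known exactly. Their poses are not given: they have to be found in the camera images.
- cover (a joint): swing of the aluminium dust cover about its upright pin, rad. 0 = shut over the box (end stop); grows to 1.9 (end stop) as it turns clockwise seen from above, off the far side of the box. It stays where it is left; turning it takes about 2 N at the knob
- cover_hinge (a point): point on the upright pin of the cover, at the height of the cover's upper face (66 mm above the worktop); the pin is at the far right corner of the box as seen from the robot, at (74, -74) mm in the box's frame. Axes as those of the box
- cover_knob (a point): middle of the round black knob on the cover, 20 mm in diameter, 28 mm high (66 to 94 mm above the worktop; this point at 82 mm), with a 24 mm wide, 3 mm high collar at its foot; 136 mm from the pin. The cover is a flat square plate, 156 mm, 4 mm thick, underside 62 mm above the worktop
- well_floor (a point): centre of the floor of the well in the fixed grey box, 6 mm above the worktop. Axes are those of the box (x away from the robot at yaw 0, z up). The box is 165 mm square and 60 mm high, walls 15 mm thick, well 135 x 135 mm, square with the axes. In its middle stands a pedestal 26 mm square
- post_shoulder (a point): centre of the flat top (shoulder) of the pedestal, 24 mm above the well floor, 30 mm above the worktop. From it rises a square post 16 mm wide, sides along the box's x and y axes, 14 mm high, with a reduced tip 12.5 mm square and 3 mm high on it (top 17 mm above the shoulder). The hold-down plate rests on the shoulder
- hold_plate_c (a point): centre of the loose hold-down plate, 14 mm above its underside. A steel plate 84 mm square and 5 mm thick with a black grip block in the middle of its top, 46 mm (x) x 30 mm (y), from 5 to 28 mm above the underside, 0.16 kg. In the underside a central square bore 18.6 mm wide and 19 mm deep, sides along the plate's x and y; it fits the post at any of the four quarter turns. It starts lying on the worktop to the right, block up; seated, this point is 14 mm above the shoulder
- nipple_a_c (a point): double-ended brass-coloured threaded fitting lying on its side, 24 x 45 x 21 mm: hexagon 24 mm across (its x axis, the way to grip it) in the middle of a thread about 16 mm thick that runs along its y axis. This point is its centre, 10.5 mm above the surface it lies on. None if absent in this start
- nipple_b_c (a point): double-ended brass-coloured threaded fitting lying on its side, 24 x 45 x 21 mm: hexagon 24 mm across (its x axis, the way to grip it) in the middle of a thread about 16 mm thick that runs along its y axis. This point is its centre, 10.5 mm above the surface it lies on. None if absent in this start
- slim_a_c (a point): slim double-ended steel-coloured threaded fitting lying on its side, 19 x 45 x 17 mm: hexagon 19 mm across (its x axis, the way to grip it) in the middle of a thread about 14 mm thick that runs along its y axis. This point is its centre, 8.5 mm above the surface it lies on. None if absent in this start
- slim_b_c (a point): slim double-ended steel-coloured threaded fitting lying on its side, 19 x 45 x 17 mm: hexagon 19 mm across (its x axis, the way to grip it) in the middle of a thread about 14 mm thick that runs along its y axis. This point is its centre, 8.5 mm above the surface it lies on. None if absent in this start
- plug_c (a point): brass-coloured screw plug standing on its hexagon, thread up: 22 mm high, hexagon 19 mm across its x axis (22 mm over corners along y), thread about 16 mm thick along its z axis. This point is its centre, 11 mm above the surface. None if absent in this start
- weight_100: steel weight with a button on top, 26 mm in diameter, 43 mm high, standing beyond the box; not to be moved. Origin under its centre
- weight_50: smaller steel weight, 21 mm in diameter, 36 mm high, beside the other; not to be moved. Origin under its centre

How it is judged (in metres and radians):
On the way, in this order (a step that is already met when the one before it is completed fails the run):
1. the cover is swung aside, past about 75 degrees (value of joint cover above 1.3 rad), for 0.2 s.
2. every fitting lies on the floor of the well (x of nipple_a_c in the frame of well_floor between -0.066 and 0.066 m and y of nipple_a_c in the frame of well_floor between -0.066 and 0.066 m and z of each of nipple_a_c, nipple_b_c, slim_a_c, slim_b_c, plug_c in the frame of well_floor below 0.018 m and x of nipple_b_c in the frame of well_floor between -0.066 and 0.066 m and y of nipple_b_c in the frame of well_floor between -0.066 and 0.066 m and x of slim_a_c in the frame of well_floor between -0.066 and 0.066 m and y of slim_a_c in the frame of well_floor between -0.066 and 0.066 m and x of slim_b_c in the frame of well_floor between -0.066 and 0.066 m and y of slim_b_c in the frame of well_floor between -0.066 and 0.066 m and x of plug_c in the frame of well_floor between -0.066 and 0.066 m and y of plug_c in the frame of well_floor between -0.066 and 0.066 m), for 0.2 s.
3. the hold-down plate is fully down on the post (horizontal distance between hold_plate_c and post_shoulder below 0.004 m and z of hold_plate_c in the frame of post_shoulder below 0.017 m and angle between hold_plate_c's own z axis and vertical below 0.06 rad), for 0.2 s.
4. the cover is shut (value of joint cover below 0.05 rad), for 0.2 s.
At the end, for the whole second after the job is handed in: Every fitting present lies in the well, its centre no more than 18 mm above the floor; the hold-down plate's centre is within 4 mm of the post's axis and no more than 17 mm above the shoulder (fully home is 14), level within 0.06 rad; the cover is shut to within 0.05 rad (all of step 2 and all of step 3 and value of joint cover below 0.05 rad); the robot touches nothing.
It fails at once if a weight is moved more than 25 mm (distance of any of weight_100, weight_50 from where it was at the start of the episode above 0.025 m).
Of nipple_a, nipple_b, slim_a, slim_b, plug only 3 to 4 are there at a start; the rules pass over those that are not, and their reading is None.
At some moment in a run one of nipple_a, nipple_b, slim_a, slim_b, plug, hold_plate may be knocked a few centimetres aside while the robot is not near it.
Once in a run the grip may slacken for a moment while it holds something.
It also fails if it takes over 200 s, if anything falls off the work surface, if the arm or the gripper's body presses on something with over 40 N, if the wrist force passes 120 N, or if a joint passes its speed limit or range.

## Working session

There is one attempt and no reset: what is moved stays moved. The work goes in short steps, Python scripts to look and compute and a shell command to move; the robot and the scene stay as the last step left them, time stands still between calls to the robot, and variables do not carry over. Pictures are saved under pics/ and viewed, about 12 in all and at most 16, crops included, and the job is handed in when it is done.

```bash
mkdir -p pics; ls; python3 - <<'E'
from bench import r, optics
import cv2, json
print(r.sense())
for c in ("top","side"):
    p,d=optics.snapshot(c); cv2.imwrite(f"pics/{c}0.png",p)
    k=optics.camera_params(c); print(c,{a:(b.tolist() if hasattr(b,'tolist') else b) for a,b in k.items()})
    for q in ["cover_knob","cover","hold_plate_c","nipple_a_c","slim_a_c","plug_c","weight_100","weight_50"]:
        try: print(q,[( [round(v) for v in x["at"]],round(x["score"],2)) for x in optics.search_frame(c,q)])
        except Exception as e: print(q,e)
E
```

```text
pics
{'time': 0.0, 'joint_pos': array([ 6.33440836e+01,  7.51558084e+00,  8.53291650e+01, -7.68769524e-04,
        8.72620750e+01, -4.89334959e+00]), 'qd': array([ 0.01471467, -0.01575583, -0.00662637,  0.02722006,  0.02565282,
       -0.03781512]), 'joint_efforts': array([ 1.14999068e-03, -5.69429862e+01, -5.00525057e+01, -3.20188728e-04,
        1.54939236e-02,  1.28139436e-04]), 'tool_pos': array([222.19457289, 556.74677252, 230.24060576]), 'tcp_rot': array([-1.79991653e+02,  1.06496943e-01,  6.82374784e+01]), 'ft_force': array([-0.35527725, -0.36993268, -0.62976571]), 'wrist_torque': array([ 0.01204022,  0.01678816, -0.0220239 ]), 'finger_gap': 85.67517926674212}
top {'camera_matrix': [[544.8097678773544, 0.0, 325.6694834394397], [0.0, 544.8097678773544, 236.8602355988554], [0.0, 0.0, 1.0]], 'eye': [250.87481727660855, 36.63797753962129, 1593.2842224248823], 'orientation': [-169.10607538571503, -1.5649025041535887, -88.33533692741491]}
cover_knob [([532, 4, 62], 0.94), ([516, 0, 68], 0.45)]
cover [([534, 0, 66], 0.59)]
hold_plate_c [([505, -386, 5], 0.88)]
nipple_a_c []
slim_a_c [([502, 196, 12], 0.38)]
plug_c [([518, 0, 68], 0.39)]
weight_100 [([730, -99, 20], 0.5), ([536, 2, 66], 0.15)]
weight_50 [([730, -99, 20], 0.5), ([536, 2, 66], 0.15)]
side {'camera_matrix': [[588.6978186092589, 0.0, 312.41247721253524], [0.0, 588.6978186092589, 247.0714471539943], [0.0, 0.0, 1.0]], 'eye': [503.6033284704495, 1124.6818871342625, 826.3213738210281], 'orientation': [-123.76245708140974, 0.02886346448299567, -178.5213409285902]}
cover_knob [([532, 11, 60], 0.96), ([520, 51, 65], 0.32)]
cover [([532, 12, 66], 0.87)]
hold_plate_c [([500, -374, 4], 0.78)]
nipple_a_c []
slim_a_c [([497, 202, 10], 0.42)]
plug_c [([424, 196, 14], 0.45)]
weight_100 []
weight_50 []
```

View pics/top0.png

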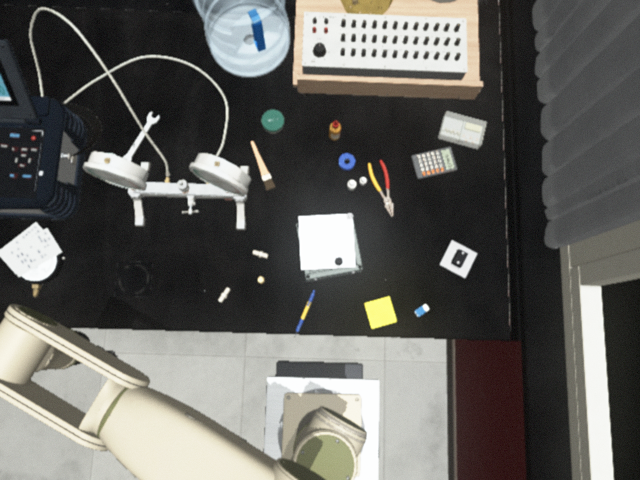

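View pics/side0.png

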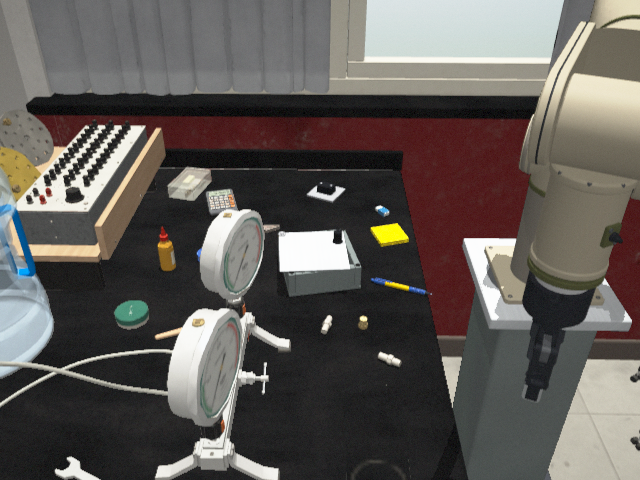

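Both pictures show the shut cover with its knob near the front edge (top 338,261). There are three fittings: two pale ones lying down (260,254 and 224,295) and a brass plug (261,280). The plate is at (459,258) and the weights are at (351,184) and (363,181). Next I measure with depth.

```bash
cat > h.py <<'E'
import numpy as np, cv2
from scipy.spatial.transform import Rotation as R
from bench import r, optics
def rot(o): return R.from_euler('xyz',o,degrees=True).as_matrix()
def world(c,d,k=None):
    k=k or optics.camera_params(c); K=np.array(k["camera_matrix"]); v,u=np.mgrid[0:480,0:640]
    x=(u-K[0,2])/K[0,0]; y=(v-K[1,2])/K[1,1]
    if c=="wrist":
        rr=np.hypot(x,y); s=np.where(rr>1e-9,np.tan(np.minimum(rr,1.5))/np.maximum(rr,1e-9),1); x,y=x*s,y*s
    P=np.stack([x*d,y*d,d],-1)
    return P@rot(k["orientation"]).T+np.array(k["eye"])
def rect(P,m):
    q=P[m][:,:2].astype(np.float32); (c,s,a)=cv2.minAreaRect(q); return np.round(c,1),np.round(s,1),round(a,1),len(q)
def comps(P,p,m,mn=15):
    n,l,st,_=cv2.connectedComponentsWithStats(m.astype(np.uint8))
    for i in range(1,n):
        if st[i,4]>=mn:
            mm=l==i; yield mm,rect(P,mm),np.round(np.percentile(P[mm][:,2],[5,50,95]),1),p[mm].mean(0).round()
E
python3 - <<'E'
from h import *
for c in ("top","side"):
    p,d=optics.snapshot(c); P=world(c,d)
    g=p.max(-1); ok=(d>0)
    def box(x0,x1,y0,y1): return ok&(P[...,0]>x0)&(P[...,0]<x1)&(P[...,1]>y0)&(P[...,1]<y1)
    print(c)
    for nm,m in (("cover",box(400,680,-150,150)&(abs(P[...,2]-66)<6)),("knob",box(400,680,-120,150)&(P[...,2]>76)&(P[...,2]<100)),
      ("fit",box(360,620,100,330)&(g>90)&(P[...,2]<35)),("plate",box(400,620,-460,-300)&(g>90)),("wts",box(660,800,-150,0)&(g>90))):
        for mm,a,z,col in comps(P,p,m,8): print(nm,a,z,col, "px",np.argwhere(mm).mean(0).round()[::-1])
E
```

```text
top
cover (array([529.9,  -1.1]), array([181.3, 171.2]), 11.5, 2796) [61.  65.6 70.3] [248. 248. 247.] px [327. 242.]
cover (array([447.4, -19.7]), array([11.9, 15.9]), 15.3, 15) [60.5 62.  65.3] [185. 189. 179.] px [332. 271.]
cover (array([441.8,  11.8]), array([13.7, 38.7]), 12.9, 38) [60.6 63.  66.7] [185. 189. 179.] px [321. 273.]
knob (array([476.9, -34.2]), array([16.2, 19. ]), 23.3, 40) [81.7 92.3 97.2] [115. 114. 110.] px [338. 260.]
fit (array([596.2, 256.8]), array([47.5, 28. ]), 5.9, 164) [ 0.4 14.1 29.2] [203. 206. 205.] px [240. 221.]
fit (array([501.6, 195.3]), array([48.9, 18.9]), 75.6, 99) [-3.3 10.9 19.2] [182. 193. 196.] px [260. 254.]
fit (array([425.4, 189. ]), array([20.3, 21.4]), 88.3, 51) [-2.  12.5 25.2] [154. 186. 194.] px [261. 279.]
fit (array([378.9, 291.7]), array([18.7, 46.7]), 59.8, 96) [-2.1 12.  20.6] [186. 196. 199.] px [224. 294.]
plate (array([ 505.5, -394.3]), array([91.3, 91.4]), 63.2, 742) [-2.1  4.8 14. ] [211. 211. 210.] px [458. 259.]
plate (array([ 491.8, -385.8]), array([9.5, 7.3]), 34.8, 12) [21.7 28.8 33.3] [151. 150. 149.] px [458. 262.
[... 519 characters left out ...]
 67.9 70.6] [236. 236. 235.] px [314. 253.]
knob (array([475.4, -31.2]), array([23.6, 16.7]), 89.3, 88) [76.7 91.6 98. ] [37. 35. 34.] px [337. 236.]
fit (array([498.2, 186.7]), array([68.3, 20. ]), 81.1, 133) [ 2.3 15.4 19.5] [180. 191. 195.] px [326. 324.]
fit (array([422.4, 175.2]), array([50.5, 18.7]), 85.7, 105) [ 1.7 14.2 25.3] [105. 144. 158.] px [363. 322.]
fit (array([595.3, 241.5]), array([61.6, 48.8]), 90.0, 294) [ 2.5 16.8 32.3] [189. 194. 196.] px [278. 342.]
fit (array([377.1, 286.3]), array([38.6, 47.1]), 70.2, 172) [ 2.  14.5 19.3] [181. 193. 198.] px [388. 358.]
plate (array([ 504.4, -396.4]), array([105.6,  94.7]), 62.2, 285) [ 3.8  7.5 11. ] [204. 203. 201.] px [326. 194.]
```

```bash

python3 -m pendant '[[1,-18.2,21.3,-5,0],[1,-18.2,21.3,-5,0],[1,-18.2,21.3,-5,0],[1,-18.2,21.3,-5,0],[1,-18.2,21.3,-5,0],[1,-18.2,21.3,-5,0],[1,-18.2,21.3,-5,0],[1,-18.2,21.3,-5,0],[1,-18.2,21.3,-5,0],[1,-18.2,21.3,-5,0]]'
python3 -m pendant '[[1,-18.2,21.3,-5,0],[1,-18.2,21.3,-5,0],[1,-18.2,21.3,-5,0],[1,-18.2,21.3,-5,0],[1,-18.2,21.3,-5,0],[1,-18.2,21.3,-5,0],[1,-18.2,21.3,-5,0],[1,-18.2,21.3,-5,0],[1,-18.2,21.3,-5,0],[1,-18.2,21.3,-5,0]]'
python3 -m pendant '[[1,0,0,0,8.3],[1,0,0,0,8.3],[1,0,0,0,8.3],[1,0,0,0,8.3],[1,0,0,0,8.3],[1,0,0,0,8.3],[1,0,0,0,8.3],[1,0,0,0,0],[1,0,0,0,0],[1,0,0,0,0]]'
cat >> h.py <<'E'
def to(x,y,z,yaw):
    "shift in the present tool axes, then turn, to a target (tool down)"
    s=r.sense(); Rm=rot(s["tcp_rot"]); v=Rm.T@(np.array([x,y,z])-s["tool_pos"])
    t=(s["tcp_rot"][2]-yaw+90)%180-90
    return v.round(1),round(t,1),"now",s["tool_pos"].round(1),s["tcp_rot"].round(1)
E
cat > look.py <<'E'
from h import *; import sys
k=optics.camera_params("wrist"); p,d=optics.snapshot("wrist"); cv2.imwrite("pics/%s.png"%sys.argv[1],p); np.savez("w.npz",p=p,P=world("wrist",d,k))
print({a:np.round(b,1).tolist() for a,b in k.items()})
for q in sys.argv[2:]: print(q,[([round(v) for v in x["at"]],round(x["score"],2)) for x in optics.search_frame("wrist",q)])
E
python3 look.py w1 cover_knob hold_plate_c nipple_a_c slim_a_c plug_c
```

```text
time: 2.0
tool_pos: [353.2, 308.2, 281.7]
tcp_rot: [180.0, -0.0, 68.2]
ft_force: [0.6, 0.1, 0.6]
finger_gap: 85.7
time: 3.0
tool_pos: [483.5, 60.2, 331.7]
tcp_rot: [180.0, -0.0, 68.2]
ft_force: [-0.1, 0.3, 0.3]
finger_gap: 85.2
time: 4.0
tool_pos: [483.1, 61.3, 331.3]
tcp_rot: [180.0, -0.0, 10.3]
ft_force: [-0.5, -0.2, -0.9]
finger_gap: 85.6
{'camera_matrix': [[371.6, 0.0, 324.5], [0.0, 371.6, 240.8], [0.0, 0.0, 1.0]], 'eye': [470.8, 129.8, 474.5], 'orientation': [164.2, -0.1, 10.4]}
cover_knob [([529, 5, 66], 0.94)]
hold_plate_c []
nipple_a_c [([531, 5, 68], 0.34), ([386, 285, 15], 0.23)]
slim_a_c [([501, 196, 14], 0.6), ([522, 11, 68], 0.36)]
plug_c []
```

View pics/w1.png

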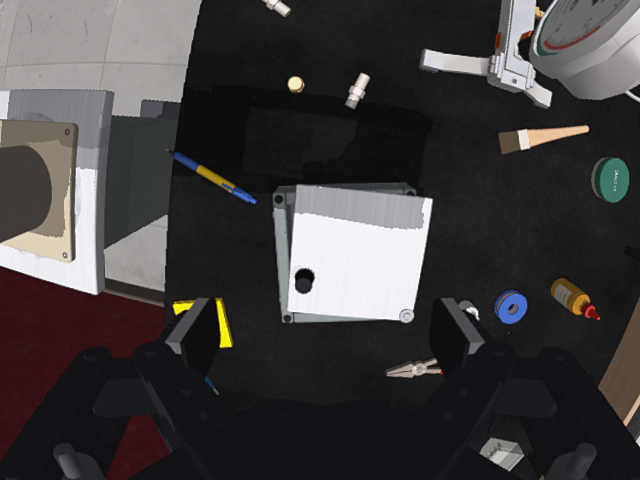

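The wrist view shows the cover already a few degrees open: knob (305,280), pin (406,316), and box rim screws at (279,198), (411,192) and (287,318). I'll get world points for these.

```bash
cat > pix.py <<'E'
from h import *
def ray(k,u,v,z):
    "pixel of wrist -> world point at height z"
    K=np.array(k["camera_matrix"]); x=np.array([(u-K[0,2])/K[0,0],(v-K[1,2])/K[1,1]]); t=np.linalg.norm(x)
    dd=np.r_[np.sin(t)*x/t,np.cos(t)]; dd=rot(k["orientation"])@dd; e=np.array(k["eye"]); return (e+dd*(z-e[2])/dd[2]).round(1)
E
python3 - <<'E'
from pix import *
k=optics.camera_params("wrist"); f=np.load("w.npz"); P=f["P"];p=f["p"]
for n,u,v,z in (("pin",406,316,70),("knobtop",305,274,94),("s1",279,198,60),("s2",411,192,60),("s3",287,318,60),("plug",296,85,22)): print(n,ray(k,u,v,z),np.median(P[v-2:v+3,u-2:u+3].reshape(-1,3),0).round(1))
g=p.max(-1); ok=np.isfinite(P).all(-1)
m=ok&(P[...,0]>350)&(P[...,0]<560)&(P[...,1]>130)&(P[...,1]<330)&(g>110)&(P[...,2]<35)&(P[...,2]>-10)
for mm,a,z,c in comps(P,p,m,20): print(a,z,c,np.argwhere(mm).mean(0).round()[::-1])
m=(P[...,0]>400)&(P[...,0]<640)&(P[...,1]>-110)&(P[...,1]<120)&(g>170)&(abs(P[...,2]-66)<6)
for mm,a,z,c in comps(P,p,m,200): print(a,z)
print(cv2.minAreaRect(np.array([ray(k,u,v,66)[:2] for v,u in np.argwhere(m)],np.float32)))
E
```

```text
pin [608.4 -60.4  70. ] [608.7 -59.9  70.1]
knobtop [476.2 -17.2  94. ] [476.6 -22.2  81. ]
s1 [432.6  54.7  60. ] [432.8  54.9  61.6]
s2 [579.4  88.9  60. ] [578.9  89.4  61.8]
s3 [463.8 -93.2  60. ] [464.3 -92.5  61.7]
plug [426.3 188.3  22. ] [425.9 188.1  22.3]
(array([380.5, 291.7]), array([16.7, 37.2]), 67.0, 228) [10.3 14.5 17.9] [181. 189. 198.] [277.   6.]
(array([500. , 198.2]), array([48. , 18.2]), 76.6, 398) [11.3 15.  18.1] [177. 185. 193.] [357.  90.]
(array([424. , 192.2]), array([18.6, 20.6]), 0.5, 190) [ 6.9 22.  23.6] [160. 199. 213.] [295.  84.]
(array([533.9,   1.7]), array([156.7, 158.9]), 5.1, 15102) [65.1 66.4 67.8]
((534.380615234375, 2.0776824951171875), (157.70579528808594, 158.0179443359375), 4.800514221191406)
```

```bash

python3 -m pendant '[[0.4,-4.8,18.1,40,0],[0.4,-4.8,18.1,40,0],[0.4,-4.8,18.1,40,0],[0.4,-4.8,18.1,40,0],[0.4,-4.8,18.1,40,0],[0.4,0,0,0,-8.55],[0.4,0,0,0,-8.55],[0.4,0,0,0,-8.55],[0.4,0,0,0,-8.55],[0.4,0,0,0,-8.55]]'
python3 -m pendant '[[0.4,0,0,0,-8.55],[0.4,0,0,0,-8.55],[0.4,0,0,0,-8.55],[0.4,0,0,0,0],[0.4,0,0,0,0],[0.4,0,0,0,0]]'
python3 look.py w2 cover_knob; python3 -c "
from h import *
print(to(475.5,-33,75,78.8))"
```

```text
time: 5.3
tool_pos: [475.4, -32.1, 131.3]
tcp_rot: [-180.0, 0.0, 53.3]
ft_force: [-0.5, 0.2, -0.4]
finger_gap: 34.4
time: 5.9
tool_pos: [475.4, -32.1, 131.3]
tcp_rot: [180.0, 0.0, 78.3]
ft_force: [-0.4, -0.2, 0.5]
finger_gap: 34.3
{'camera_matrix': [[371.6, 0.0, 324.5], [0.0, 371.6, 240.8], [0.0, 0.0, 1.0]], 'eye': [407.6, -17.8, 274.4], 'orientation': [164.1, -0.1, 78.4]}
cover_knob [([500, -4, 64], 0.63), ([423, 184, 15], 0.34)]
(array([-0.9,  0.2, 56.3]), np.float64(-0.4), 'now', array([475.4, -32.1, 131.3]), array([180. ,   0. ,  78.4]))
```

View pics/w2.png

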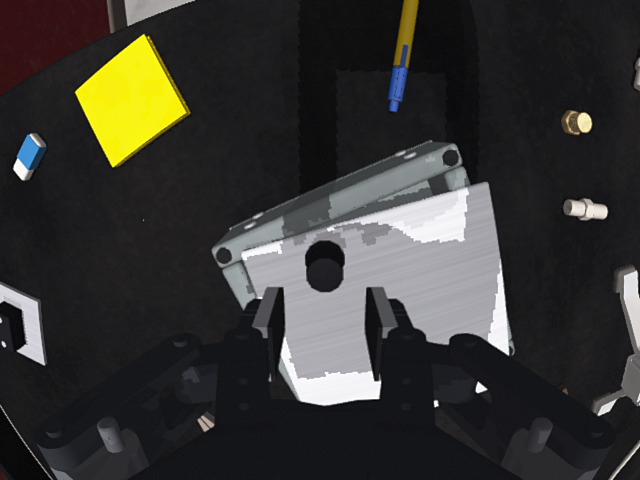

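The knob top is at (325,267), laterally between the jaws. Now its position by ray, checked against the fingertip line.

```bash
python3 -c "
from pix import *
k=optics.camera_params('wrist'); a=ray(k,325,267,94); print(a, ray(k,450,157,60),ray(k,223,256,60)); print(to(a[0],a[1],76,78.4))
P=np.load('w.npz')['P']; print(P[267,325],P[275,325],P[262,315],P[262,335])"
```

```text
[471.8 -30.5  94. ] [431.6  53.7  60. ] [464.5 -93.7  60. ]
(array([ 0.8, -3.9, 55.3]), np.float64(0.0), 'now', array([475.4, -32.1, 131.3]), array([180. ,   0. ,  78.4]))
[471.38271699 -30.37762431  95.23953509] [475.89158993 -31.30025222  94.71925019] [468.05571238 -34.93312756  94.16832739] [470.01732549 -24.86402834  94.48287094]
```

```bash

python3 -m pendant '[[0.4,0,-2,20,0],[0.4,0,0,18,0],[0.4,0,0,18,0],[0.4,0,0,0,0],[0.4,0,0,0,0]]'
python3 -m pendant '[[0.4,3,0,0,0],[0.4,3,0,0,0],[0.4,5,0.2,0,2.1],[0.4,7.5,0.2,0,3.2],[0.4,9.97,0.37,0,4.2],[0.4,9.97,0.37,0,4.2],[0.4,9.97,0.37,0,4.2],[0.4,9.97,0.37,0,4.2],[0.4,9.97,0.37,0,4.2],[0.4,9.97,0.37,0,4.2]]'
```

```text
time: 6.5
tool_pos: [473.2, -31.6, 75.4]
tcp_rot: [-180.0, 0.0, 78.5]
ft_force: [-0.3, -0.0, -0.4]
finger_gap: 34.3
time: 7.5
tool_pos: [507.8, 38.4, 76.2]
tcp_rot: [179.9, -0.0, 47.9]
ft_force: [0.7, -2.2, -0.9]
finger_gap: 34.1
```

```bash

python3 -m pendant '[[0.4,9.97,0.37,0,4.2],[0.4,9.97,0.37,0,4.2],[0.4,9.97,0.37,0,4.2],[0.4,9.97,0.37,0,4.2],[0.4,9.97,0.37,0,4.2],[0.4,9.97,0.37,0,4.2],[0.4,9.97,0.37,0,4.2],[0.4,9.97,0.37,0,4.2],[0.4,9.97,0.37,0,4.2],[0.4,9.97,0.37,0,4.2]]'
python3 -m pendant '[[0.4,9.97,0.37,0,4.2],[0.4,9.97,0.37,0,4.2],[0.4,7,0.3,0,3],[0.4,4,0.1,0,1.5],[0.4,0,0,0,0],[0.4,0,0,0,0],[0.4,-3,0,0,0],[0.4,0,0,-20,0],[0.4,0,0,-40,0],[0.4,0,0,-50,0]]'
```

```text
time: 8.5
tool_pos: [594.3, 82.7, 75.9]
tcp_rot: [180.0, -0.0, 5.9]
ft_force: [-1.7, -2.1, -0.2]
finger_gap: 34.2
time: 9.5
tool_pos: [619.4, 82.3, 183.7]
tcp_rot: [179.9, 0.3, -6.8]
ft_force: [1.3, -1.0, 0.4]
finger_gap: 34.0
```

```bash

python3 -m pendant '[[0.5,-18.8,-6.6,-7.6,0],[0.5,-18.8,-6.6,-7.6,0],[0.5,-18.8,-6.6,-7.6,0],[0.5,-18.8,-6.6,-7.6,0],[0.5,-18.8,-6.6,-7.6,0],[0.5,-18.8,-6.6,-7.6,0],[0.5,-18.8,-6.6,-7.6,0],[0.5,-18.8,-6.6,-7.6,0],[0.5,-18.8,-6.6,-7.6,0],[0.5,-18.8,-6.6,-7.6,0]]'
python3 -m pendant '[[0.5,0,0,0,0],[0.5,0,0,0,0],[0.5,0,0,0,0]]'
python3 look.py w3 nipple_a_c slim_a_c plug_c
cat > fit.py <<'E'
from h import *
f=np.load("w.npz");P=f["P"];p=f["p"];g=p.max(-1)
m=(P[...,0]>350)&(P[...,0]<560)&(P[...,1]>130)&(P[...,1]<340)&(P[...,2]<35)&(P[...,2]>4)&(g>60)
for mm,a,z,c in comps(P,p,m,60):
    q=P[mm][:,:2]; w,V=np.linalg.eigh(np.cov(q.T)); v=V[:,1]
    print(a,z,c,"px",np.argwhere(mm).mean(0).round()[::-1],"axis",round(np.degrees(np.arctan2(v[1],v[0]))%180,1))
E
python3 fit.py
```

```text
time: 10.5
tool_pos: [441.9, 170.5, 261.6]
tcp_rot: [-180.0, -0.0, -6.8]
ft_force: [0.4, -0.2, -0.4]
finger_gap: 42.6
time: 10.8
tool_pos: [443.2, 170.0, 260.9]
tcp_rot: [180.0, 0.0, -6.9]
ft_force: [-0.5, 0.4, 0.2]
finger_gap: 42.4
{'camera_matrix': [[371.6, 0.0, 324.5], [0.0, 371.6, 240.8], [0.0, 0.0, 1.0]], 'eye': [451.6, 239.2, 404.0], 'orientation': [164.2, -0.0, -6.8]}
nipple_a_c [([381, 291, 16], 0.65)]
slim_a_c [([497, 196, 11], 0.93)]
plug_c []
(array([377.5, 294.1]), array([19.1, 46.3]), 54.5, 573) [10.5 14.7 17.5] [208. 215. 221.] px [248.  97.] axis 148.7
(array([499.6, 196.6]), array([45. , 18.4]), 82.0, 565) [10.4 14.7 17.6] [147. 155. 163.] px [374. 173.] axis 74.3
(array([424.4, 192.2]), array([18.6, 19.3]), 76.8, 288) [ 8.3 21.9 23.7] [118. 158. 177.] px [304. 186.] axis 159.5
```

View pics/w3.png

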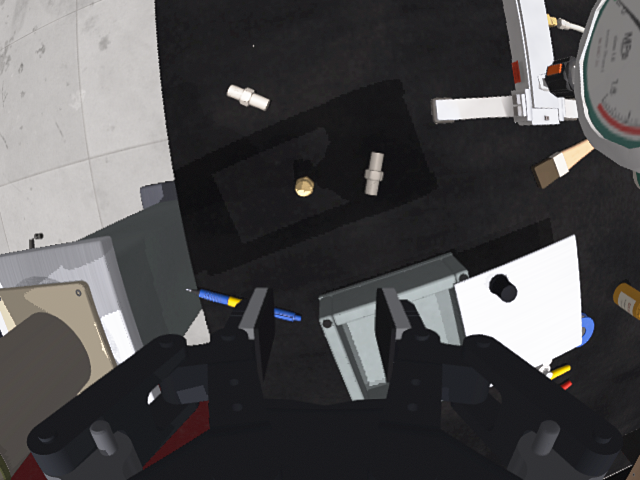

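Cover is now well open. Both lying fittings are slims (tops ~17.5 mm high), at px (374,173) and (248,97). The plug is at (304,186).

```bash

python3 -m pendant '[[0.45,10.7,-6.6,40,0],[0.45,10.7,-6.6,40,0],[0.45,10.7,-6.6,40,0],[0.45,10.7,-6.6,40,0],[0.45,10.7,-6.6,40,0],[0.45,0,0,0,7.1],[0.45,0,0,0,0],[0.45,0,0,0,0],[0.45,0,0,0,0]]'
python3 look.py w4; python3 fit.py; python3 -c "
from h import *
print(to(500,196.2,3,-14))"
```

```text
time: 11.9
tool_pos: [501.2, 196.9, 62.8]
tcp_rot: [-179.9, -0.1, -13.8]
ft_force: [-0.3, -0.5, 0.0]
finger_gap: 37.7
{'camera_matrix': [[371.6, 0.0, 324.5], [0.0, 371.6, 240.8], [0.0, 0.0, 1.0]], 'eye': [517.5, 264.4, 206.0], 'orientation': [164.3, -0.2, -13.8]}
(array([377.2, 294. ]), array([19.5, 46.6]), 58.9, 1553) [ 8.1 14.4 17.5] [189. 196. 203.] px [ 88. 161.] axis 147.7
(array([499.6, 196. ]), array([45.9, 18.7]), 75.9, 2054) [ 9.7 14.6 17.6] [150. 157. 164.] px [322. 266.] axis 75.1
(array([424.9, 191.7]), array([18.8, 19.4]), 82.4, 1088) [ 6.  19.7 22.9] [122. 165. 180.] px [201. 304.] axis 133.8
(array([-1.1,  1. , 59.9]), np.float64(0.1), 'now', array([501.2, 196.9,  62.9]), array([-1.799e+02, -1.000e-01, -1.390e+01]))
```

```bash

python3 -m pendant '[[0.45,-1.3,1,25,0],[0.45,0,0,24,0],[0.45,0,0,10.5,0],[0.45,0,0,0,0],[0.2,0,0,0,0],[0,0,0,0,0],[0,0,0,0,0],[0,0,0,0,0],[0,0,0,0,0],[0,0,0,0,0]]' 50
python3 -m pendant '[[0,0,0,-10,0],[0,0,0,-30,0],[0,0,0,-40,0],[0,0,0,-40,0],[0,0,0,0,0],[0,0,0,0,0]]'
python3 -c "
from h import *
print(to(482.1,28,122,12.3))"
```

```text
time: 12.95
tool_pos: [499.8, 196.4, 3.4]
tcp_rot: [-179.9, -0.1, -14.0]
ft_force: [-1.6, -1.6, 6.7]
finger_gap: 15.7
time: 13.55
tool_pos: [499.8, 196.4, 123.9]
tcp_rot: [-179.9, -0.2, -14.0]
ft_force: [0.2, -0.7, -1.8]
finger_gap: 15.3
(array([ 23.5, 167.7,   1.6]), np.float64(-26.3), 'now', array([499.8, 196.4, 123.9]), array([-179.9,   -0.2,  -14. ]))
```

```bash
python3 look.py w5; python3 -c "
import cv2;p=cv2.imread('pics/w5.png');cv2.imwrite('pics/w5c.png',cv2.resize(p[200:480,160:500],None,fx=1.5,fy=1.5))"
```

```text
{'camera_matrix': [[371.6, 0.0, 324.5], [0.0, 371.6, 240.8], [0.0, 0.0, 1.0]], 'eye': [516.1, 263.9, 267.2], 'orientation': [164.3, -0.2, -13.9]}
```

View pics/w5c.png

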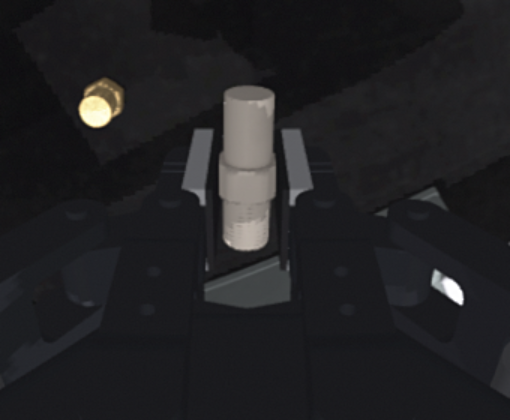

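The slim is held squarely in the jaws at its hexagon (crop 247,170). Carrying it to the well.

```bash

python3 -m pendant '[[0,2.35,16.8,0,0],[0,2.35,16.8,0,0],[0,2.35,16.8,0,0],[0,2.35,16.8,0,0],[0,2.35,16.8,0,0],[0,2.35,16.8,0,0],[0,2.35,16.8,0,0],[0,2.35,16.8,0,0],[0,2.35,16.8,0,0],[0,2.35,16.8,0,0]]'
python3 -m pendant '[[0,0,0,0,-6.6],[0,0,0,0,-6.6],[0,0,0,0,-6.6],[0,0,0,0,-6.6],[0,0,0,20,0],[0,0,0,10,0],[0,0,0,0,0],[0,0,0,0,0]]'
python3 look.py w6; python3 -c "
from h import *
print(to(482.1,28,10,12.3))"
```

```text
time: 14.6
tool_pos: [479.0, 25.9, 119.9]
tcp_rot: [179.9, 0.2, -14.0]
ft_force: [0.8, 0.2, -1.0]
finger_gap: 15.6
time: 15.4
tool_pos: [480.0, 27.1, 91.1]
tcp_rot: [-180.0, 0.1, 12.4]
ft_force: [-0.1, 0.7, 0.0]
finger_gap: 15.8
{'camera_matrix': [[371.6, 0.0, 324.5], [0.0, 371.6, 240.8], [0.0, 0.0, 1.0]], 'eye': [465.5, 95.1, 234.2], 'orientation': [164.2, 0.1, 12.5]}
(array([ 1.7, -0.5, 81.8]), np.float64(0.1), 'now', array([480.6,  27.1,  91.8]), array([-180. ,    0. ,   12.4]))
```

View pics/w6.png

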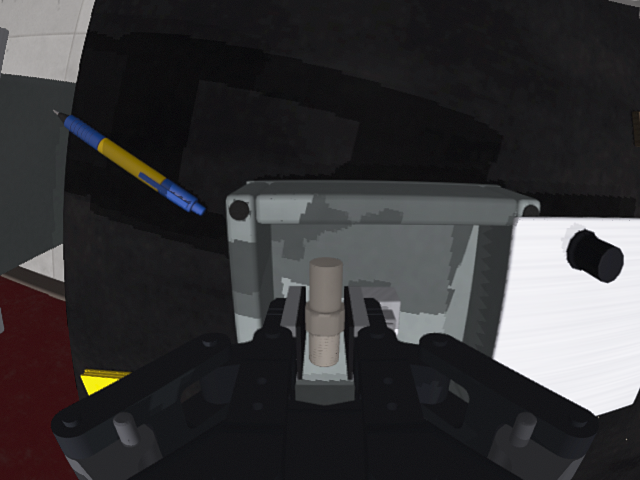

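Well, pedestal (387,310) and held slim (325,310) line up with the walls. Lower and release.

```bash

python3 -m pendant '[[0,1.7,-0.5,20,0],[0,0,0,20,0],[0,0,0,20,0],[0,0,0,12,0],[0,0,0,5,0],[0,0,0,4,0],[0,0,0,0,0],[0,0,0,0,0]]'
python3 -m pendant '[[0.3,0,0,0,0],[0.33,0,0,0,0],[0.33,0,0,0,0],[0.33,0,0,0,0],[0.33,0,0,0,0],[0.33,0,0,-20,0],[0.33,0,0,-40,0],[0.33,0,0,-40,0],[0.33,0,0,0,0],[0.33,0,0,0,0]]'
python3 -c "
from h import *
print(to(424.7,191.6,90,10))
for c in ('top','wrist'):
  p,d=optics.snapshot(c); print(c,[([round(v) for v in x['at']],round(x['score'],2)) for x in optics.search_frame(c,'slim_a_c')])
"
```

```text
time: 16.25
tool_pos: [484.8, 28.3, 12.6]
tcp_rot: [180.0, -0.3, 12.4]
ft_force: [4.9, 1.7, 0.3]
finger_gap: 15.1
time: 17.25
tool_pos: [483.7, 28.1, 112.7]
tcp_rot: [179.9, -0.2, 12.4]
ft_force: [0.1, -1.0, 0.1]
finger_gap: 28.5
(array([ -22.4, -172.4,   22.4]), np.float64(2.4), 'now', array([483.7,  28.1, 112.7]), array([179.9,  -0.2,  12.4]))
top []
wrist [([486, 31, 19], 0.81)]
```

```bash

python3 -m pendant '[[0.42,-2.2,-17.2,0,0],[0.42,-2.2,-17.2,0,0],[0.42,-2.2,-17.2,0,0],[0.42,-2.2,-17.2,0,0],[0.42,-2.2,-17.2,0,0],[0.42,-2.2,-17.2,0,0],[0.42,-2.2,-17.2,0,0],[0.42,-2.2,-17.2,0,0],[0.42,-2.2,-17.2,10,0],[0.42,-2.2,-17.2,10,0]]'
python3 -m pendant '[[0.42,0,0,30,0],[0.42,0,0,0,0],[0.42,0,0,0,0],[0.42,0,0,0,0]]'
python3 look.py w7; python3 fit.py; python3 -c "
from h import *
print(to(424.7,191.6,4,12.4))"
```

```text
time: 18.45
tool_pos: [423.0, 191.8, 89.6]
tcp_rot: [180.0, 0.1, 12.4]
ft_force: [-0.2, 0.4, 0.0]
finger_gap: 35.7
time: 18.85
tool_pos: [424.3, 191.2, 61.6]
tcp_rot: [180.0, -0.0, 12.4]
ft_force: [-0.2, -1.5, -0.2]
finger_gap: 35.7
{'camera_matrix': [[371.6, 0.0, 324.5], [0.0, 371.6, 240.8], [0.0, 0.0, 1.0]], 'eye': [409.5, 259.3, 204.7], 'orientation': [164.2, -0.1, 12.5]}
(array([377.2, 294.2]), array([19.4, 45.7]), 58.7, 2344) [10.4 14.7 17.7] [236. 239. 242.] px [277.  62.] axis 148.8
(array([423.1, 191.7]), array([18.9, 18.7]), 44.1, 1193) [ 7.1 21.8 23.3] [112. 157. 180.] px [322. 267.] axis 16.4
(array([-0.1, -0.3, 58. ]), np.float64(0.0), 'now', array([424.8, 191.3,  62. ]), array([-1.80e+02, -1.00e-01,  1.24e+01]))
```

```bash

python3 -m pendant '[[0.42,-0.5,-0.3,30,0],[0.42,0,0,28,0],[0.42,0,0,0,0],[0.42,0,0,0,0],[0.1,0,0,0,0],[0,0,0,0,0],[0,0,0,0,0],[0,0,0,0,0],[0,0,0,0,0],[0,0,0,0,0]]' 50
python3 -m pendant '[[0,0,0,-10,0],[0,0,0,-30,0],[0,0,0,-40,0],[0,0,0,-30,0],[0,0,0,0,0],[0,0,0,0,0]]'
python3 -c "
from h import *
print(to(538.8,40.3,110,12.3))"
```

```text
time: 19.9
tool_pos: [425.0, 192.1, 4.9]
tcp_rot: [-180.0, -0.2, 12.4]
ft_force: [-0.7, -1.0, 6.9]
finger_gap: 14.0
time: 20.5
tool_pos: [424.3, 191.9, 114.6]
tcp_rot: [-180.0, -0.2, 12.4]
ft_force: [-1.0, -0.8, -0.3]
finger_gap: 14.0
(array([ 79.1, 172.7,   4.8]), np.float64(0.1), 'now', array([424.3, 191.9, 114.6]), array([-180. ,   -0.2,   12.4]))
```

```bash

python3 -m pendant '[[0,7.9,17.3,0,0],[0,7.9,17.3,0,0],[0,7.9,17.3,0,0],[0,7.9,17.3,0,0],[0,7.9,17.3,0,0],[0,7.9,17.3,0,0],[0,7.9,17.3,0,0],[0,7.9,17.3,0,0],[0,7.9,17.3,0,0],[0,7.9,17.3,0,0]]'
python3 -m pendant '[[0,0,0,10,0],[0,0,0,10,0],[0,0,0,0,0],[0,0,0,0,0],[0,0,0,0,0]]'
python3 look.py w8; python3 -c "
from h import *
print(to(538.8,40.3,11,12.3))"
```

```text
time: 21.5
tool_pos: [537.5, 38.8, 111.7]
tcp_rot: [-180.0, 0.1, 12.4]
ft_force: [-1.3, -0.3, -0.6]
finger_gap: 13.9
time: 22.0
tool_pos: [537.6, 40.2, 92.9]
tcp_rot: [-180.0, 0.0, 12.5]
ft_force: [-0.6, 0.7, -1.2]
finger_gap: 13.9
{'camera_matrix': [[371.6, 0.0, 324.5], [0.0, 371.6, 240.8], [0.0, 0.0, 1.0]], 'eye': [522.7, 108.2, 236.1], 'orientation': [164.2, -0.1, 12.5]}
(array([ 1. ,  0. , 82.2]), np.float64(0.2), 'now', array([537.8,  40.1,  93.2]), array([180. ,  -0. ,  12.5]))
```

View pics/w8.png

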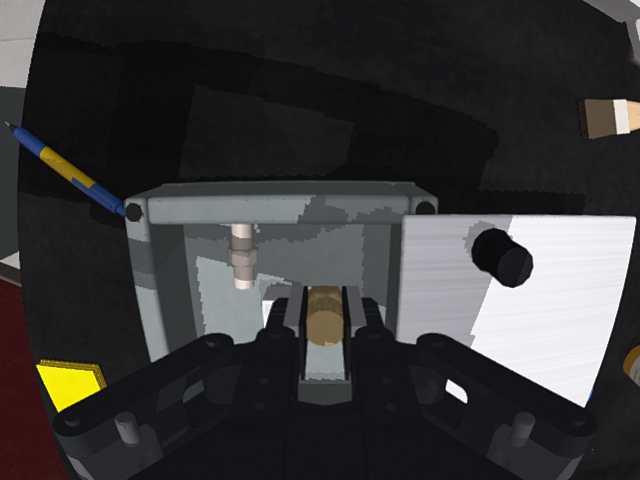

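Slim 1 lies straight in the near-left of the well (242,255), and the plug is held at (325,315). Lowering the plug.

```bash

python3 -m pendant '[[0,1,0,20,0],[0,0,0,20,0],[0,0,0,20,0],[0,0,0,12,0],[0,0,0,5,0],[0,0,0,4,0],[0,0,0,0,0],[0,0,0,0,0]]'
python3 -m pendant '[[0.3,0,0,0,0],[0.33,0,0,0,0],[0.33,0,0,0,0],[0.33,0,0,0,0],[0.33,0,0,0,0],[0.33,0,0,-20,0],[0.33,0,0,-40,0],[0.33,0,0,-50,0],[0.33,0,0,0,0],[0.33,0,0,0,0]]'
python3 look.py w9 slim_a_c plug_c
python3 -c "
from h import *
print(to(377.5,293.5,120,59))
P=np.load('w.npz')['P'];p=np.load('w.npz')['p']
m=(P[...,2]>16)&(P[...,2]<34)&(np.hypot(P[...,0]-538.8,P[...,1]-40.3)<25)
for mm,a,z,c in comps(P,p,m,30): print(a,z,c)
"
```

```text
time: 22.85
tool_pos: [539.0, 39.9, 12.2]
tcp_rot: [180.0, -0.0, 12.4]
ft_force: [-2.1, 0.0, -0.4]
finger_gap: 14.0
time: 23.85
tool_pos: [540.8, 39.8, 124.6]
tcp_rot: [179.9, -0.3, 12.4]
ft_force: [-0.9, -0.4, -1.1]
finger_gap: 28.0
{'camera_matrix': [[371.6, 0.0, 324.5], [0.0, 371.6, 240.8], [0.0, 0.0, 1.0]], 'eye': [525.1, 107.9, 267.6], 'orientation': [164.1, -0.4, 12.5]}
slim_a_c [([485, 31, 18], 0.84)]
plug_c [([536, 42, 27], 0.89)]
(array([-101.9, -282.2,    0.8]), np.float64(-46.6), 'now', array([537.8,  39.9, 120.5]), array([-1.80e+02,  1.00e-01,  1.24e+01]))
(array([539.4,  38.8]), array([16.5, 16.8]), 63.0, 546) [18.6 28.2 29.4] [ 91. 127. 148.]
```

```bash

python3 -m pendant '[[0.42,-10.2,-28.2,0,0],[0.42,-10.2,-28.2,0,0],[0.42,-10.2,-28.2,0,0],[0.42,-10.2,-28.2,0,0],[0.42,-10.2,-28.2,0,0],[0.42,-10.2,-28.2,0,0],[0.42,-10.2,-28.2,0,0],[0.42,-10.2,-28.2,0,0],[0.42,-10.2,-28.2,0,0],[0.42,-10.2,-28.2,0,0]]'
python3 -m pendant '[[0.42,0,0,0,-7.8],[0.42,0,0,0,-7.8],[0.42,0,0,0,-7.8],[0.42,0,0,20,-7.8],[0.42,0,0,20,-7.8],[0.42,0,0,20,-7.8],[0.42,0,0,0,0],[0.42,0,0,0,0],[0.42,0,0,0,0]]'
python3 look.py w10; python3 fit.py; python3 -c "
from h import *
print(to(377.3,293.8,3.5,59))"
```

```text
time: 25.0
tool_pos: [376.6, 293.6, 120.1]
tcp_rot: [179.9, 0.2, 12.4]
ft_force: [0.0, 0.3, 0.6]
finger_gap: 35.7
time: 25.9
tool_pos: [378.7, 293.5, 62.5]
tcp_rot: [180.0, -0.0, 59.1]
ft_force: [-0.5, 0.5, 0.7]
finger_gap: 35.8
{'camera_matrix': [[371.6, 0.0, 324.5], [0.0, 371.6, 240.8], [0.0, 0.0, 1.0]], 'eye': [319.2, 329.4, 205.6], 'orientation': [164.1, -0.1, 59.1]}
(array([376.9, 294.4]), array([19.1, 45.6]), 59.9, 2093) [10.  14.7 17.6] [189. 197. 205.] px [323. 260.] axis 148.6
(array([-0.9, -1.5, 59.3]), np.float64(0.1), 'now', array([379. , 293.7,  62.8]), array([ 1.80e+02, -1.00e-01,  5.91e+01]))
```

```bash

python3 -m pendant '[[0.42,-0.8,-1.5,30,0],[0.42,0,0,29,0],[0.42,0,0,0,0],[0.42,0,0,0,0],[0.1,0,0,0,0],[0,0,0,0,0],[0,0,0,0,0],[0,0,0,0,0],[0,0,0,0,0],[0,0,0,0,0]]' 50
python3 -m pendant '[[0,0,0,-10,0],[0,0,0,-30,0],[0,0,0,-40,0],[0,0,0,-40,0],[0,0,0,0,7.8],[0,0,0,0,7.8],[0,0,0,0,7.8],[0,0,0,0,7.8],[0,0,0,0,7.8],[0,0,0,0,7.8]]'
python3 -m pendant '[[0,0,0,0,0],[0,0,0,0,0]]'
python3 -c "
from h import *
print(to(504.2,-44.9,123,12.3))"
```

```text
time: 26.95
tool_pos: [377.9, 294.2, 4.8]
tcp_rot: [179.9, -0.1, 59.2]
ft_force: [-0.9, -1.2, 6.1]
finger_gap: 15.0
time: 27.95
tool_pos: [376.9, 293.5, 124.2]
tcp_rot: [-180.0, -0.1, 12.1]
ft_force: [0.7, -0.5, -0.9]
finger_gap: 15.0
time: 28.15
tool_pos: [376.9, 293.5, 123.7]
tcp_rot: [-180.0, -0.1, 12.7]
ft_force: [-0.3, -0.0, -0.4]
finger_gap: 15.2
(array([ 50. , 358.1,   0.6]), np.float64(0.4), 'now', array([376.9, 293.5, 123.7]), array([-1.80e+02, -1.00e-01,  1.27e+01]))
```

```bash

python3 -m pendant '[[0,3.6,25.6,0,0],[0,3.6,25.6,0,0],[0,3.6,25.6,0,0],[0,3.6,25.6,0,0],[0,3.6,25.6,0,0],[0,3.6,25.6,0,0],[0,3.6,25.6,0,0],[0,3.6,25.6,0,0],[0,3.6,25.6,0,0],[0,3.6,25.6,0,0]]'
python3 -m pendant '[[0,3.5,25.5,0,0],[0,3.5,25.5,0,0],[0,3.5,25.5,0,0],[0,3.5,25.5,0,0],[0,0,0,20,0],[0,0,0,10,0],[0,0,0,0,0],[0,0,0,0,0],[0,0,0,0,0]]'
python3 look.py w11; python3 -c "
from h import *
print(to(504.2,-44.9,11,12.3))"
```

```text
time: 29.15
tool_pos: [467.3, 50.1, 123.3]
tcp_rot: [180.0, -0.0, 12.7]
ft_force: [0.4, -0.1, -0.8]
finger_gap: 15.0
time: 30.05
tool_pos: [503.0, -45.1, 93.6]
tcp_rot: [180.0, -0.1, 12.5]
ft_force: [0.6, -0.0, -1.2]
finger_gap: 15.3
{'camera_matrix': [[371.6, 0.0, 324.5], [0.0, 371.6, 240.8], [0.0, 0.0, 1.0]], 'eye': [487.9, 23.0, 236.7], 'orientation': [164.1, -0.1, 12.6]}
(array([ 1. , -0. , 82.7]), np.float64(0.2), 'now', array([503.1, -45.1,  93.7]), array([ 1.80e+02, -1.00e-01,  1.25e+01]))
```

View pics/w11.png

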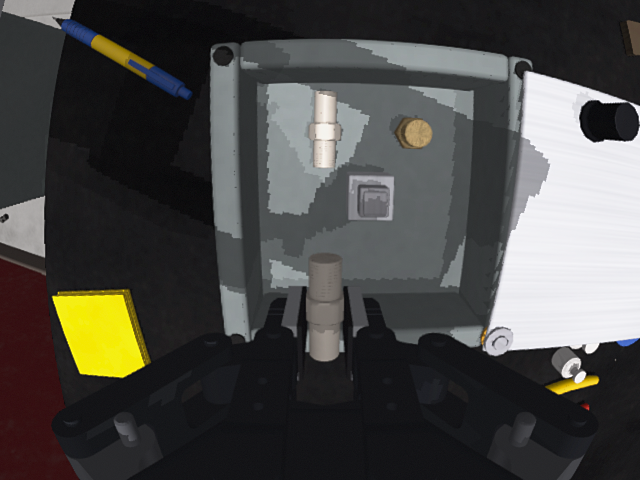

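Slim 1 (324,130) and the plug (415,133) are on the floor, post top is at (375,198), and the held slim 2 is clear of them. I'll compute the post position, lower and release.

```bash
python3 -c "
from pix import *
k=optics.camera_params('wrist')
for q in ((374,198,47),(222,55,60),(521,69,60)): print(ray(k,*q))
f=np.load('w.npz');P=f['P']
for lo,hi in ((27,34),(41,49)):
  m=(abs(P[...,2]-(lo+hi)/2)<(hi-lo)/2)&(np.hypot(P[...,0]-521.5,P[...,1]+2.3)<22)
  for mm,a,z,c in comps(P,f['p'],m,20): print(a,z)
"
python3 -m pendant '[[0,1,0,20,0],[0,0,0,20,0],[0,0,0,20,0],[0,0,0,12,0],[0,0,0,5,0],[0,0,0,4,0],[0,0,0,0,0],[0,0,0,0,0]]'
python3 -m pendant '[[0.3,0,0,0,0],[0.33,0,0,0,0],[0.33,0,0,0,0],[0.33,0,0,0,0],[0.33,0,0,0,0],[0.33,0,0,-20,0],[0.33,0,0,-40,0],[0.33,0,0,-50,0],[0.33,0,0,-20,0],[0.33,0,0,0,0]]'
python3 -m pendant '[[0.33,0,-20,-10,0],[0.33,0,-20,-20,0],[0.33,0,0,0,0],[0.33,0,0,0,0]]'
python3 look.py w12 slim_a_c plug_c
python3 -c "
from h import *
k=optics.camera_params('side');p,d=optics.snapshot('side');print('plate',[([round(v) for v in x['at']],round(x['score'],2)) for x in optics.search_frame('side','hold_plate_c')])
print(to(505,-370,270,12.3))"
```

```text
[520.2  -1.5  47. ]
[431.2  53.7  60. ]
[578.1  85.8  60. ]
(array([521.1,  -3.6]), array([26.4, 26. ]), 12.0, 1040) [29.2 30.4 31.7]
(array([521. ,  -3.7]), array([16.3, 16. ]), 11.8, 911) [43.5 46.7 48.3]
time: 30.9
tool_pos: [504.3, -45.4, 12.6]
tcp_rot: [180.0, -0.1, 12.4]
ft_force: [-0.1, -0.4, -1.1]
finger_gap: 15.1
time: 31.9
tool_pos: [506.4, -45.8, 146.7]
tcp_rot: [179.8, -0.4, 12.4]
ft_force: [-0.2, -0.2, -0.0]
finger_gap: 28.0
time: 32.3
tool_pos: [494.6, -6.2, 171.0]
tcp_rot: [180.0, 0.0, 12.5]
ft_force: [-0.4, 0.3, -0.3]
finger_gap: 28.1
{'camera_matrix': [[371.6, 0.0, 324.5], [0.0, 371.6, 240.8], [0.0, 0.0, 1.0]], 'eye': [479.8, 61.9, 314.1], 'orientation': [164.1, -0.0, 12.5]}
slim_a_c [([487, 28, 17], 0.94)]
plug_c [([535, 39, 25], 0.81)]
plate [([533, 18, 43], 0.62)]
(array([-67.8, 357.1, -99.4]), np.float64(0.1), 'now', array([494.4,  -6.7, 170.6]), array([-1.80e+02,  1.00e-01,  1.24e+01]))
```

View pics/w12.png

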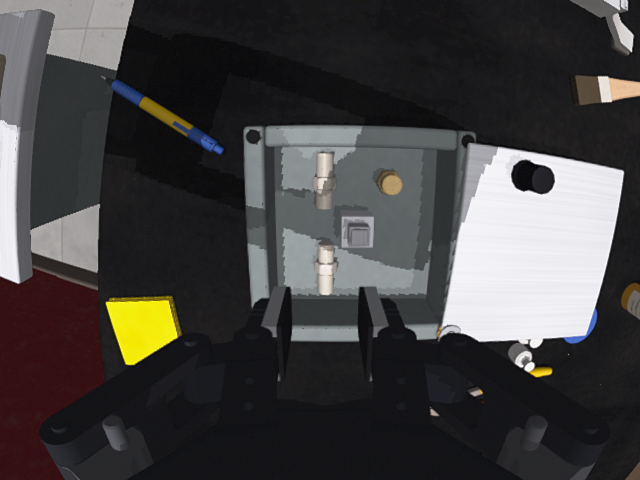

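All three are flat on the floor around the post: slims at (325,180) and (325,268), plug at (390,182), post at (357,230). Now the plate.

```bash

python3 -m pendant '[[0.7,-5.6,27.5,-8,0],[0.7,-5.6,27.5,-8,0],[0.7,-5.6,27.5,-8,0],[0.7,-5.6,27.5,-8,0],[0.7,-5.6,27.5,-8,0],[0.7,-5.6,27.5,-8,0],[0.7,-5.6,27.5,-8,0],[0.7,-5.6,27.5,-8,0],[0.7,-5.6,27.5,-8,0],[0.7,-5.6,27.5,-8,0]]'
python3 -m pendant '[[0.7,-5.6,27.5,0,0],[0.7,-5.6,27.5,0,0],[0.7,-5.6,27.5,0,0],[0.7,-5.6,27.5,0,0],[0.7,0,0,0,0],[0.7,0,0,0,0],[0.7,0,0,0,0]]'
python3 look.py w13 hold_plate_c
cat > plate.py <<'E'
from h import *
f=np.load("w.npz");P=f["P"];p=f["p"]
b=(P[...,0]>420)&(P[...,0]<600)&(P[...,1]>-480)&(P[...,1]<-290)
for nm,m in (("plate",b&(P[...,2]>2.5)&(P[...,2]<9)&(p.max(-1)>110)),("block",b&(P[...,2]>22)&(P[...,2]<34))):
    for mm,a,z,c in comps(P,p,m,100): print(nm,a,z,c,np.argwhere(mm).mean(0).round()[::-1])
E
python3 plate.py; python3 -c "from h import *; print(r.sense()['tool_pos'])"
```

```text
time: 33.55
tool_pos: [499.0, -288.3, 251.4]
tcp_rot: [-180.0, 0.0, 12.4]
ft_force: [0.8, -0.4, 0.7]
finger_gap: 59.3
time: 34.25
tool_pos: [501.2, -398.5, 251.3]
tcp_rot: [-179.9, 0.0, 12.4]
ft_force: [0.9, -0.3, 0.9]
finger_gap: 60.0
{'camera_matrix': [[371.6, 0.0, 324.5], [0.0, 371.6, 240.8], [0.0, 0.0, 1.0]], 'eye': [486.4, -330.6, 394.5], 'orientation': [164.2, -0.0, 12.5]}
hold_plate_c [([507, -389, 6], 0.59)]
plate (array([ 505.4, -390.1]), array([85.2, 85.3]), 63.4, 4673) [4.2 5.5 6.7] [230. 225. 226.] [329. 195.]
block (array([ 505.2, -389.6]), array([30.8, 46.7]), 62.5, 1373) [26.8 28.5 29.7] [78. 72. 73.] [330. 200.]
[ 501.47727605 -398.21378011  251.80419126]
```

View pics/w13.png

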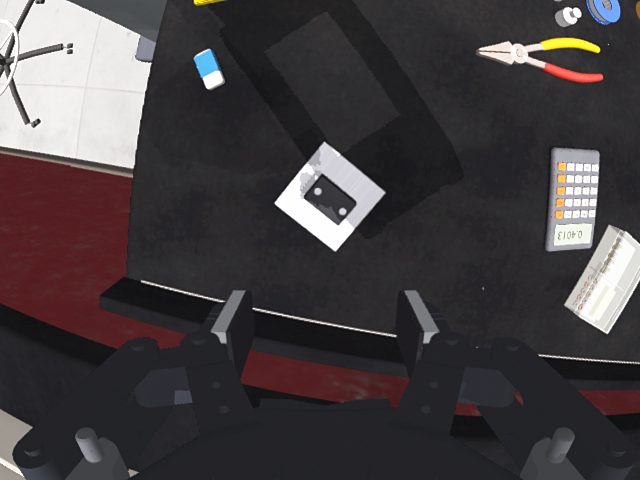

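The plate lies at (329,195) with its block's long side running down-right. Block centre is (505.2,-389.8), so the jaw yaw is 62.5.

```bash

python3 -m pendant '[[0.6,2.7,-3.7,30,-8.35],[0.6,0,0,30,-8.35],[0.6,0,0,30,-8.35],[0.6,0,0,30,-8.35],[0.6,0,0,30,-8.35],[0.6,0,0,30,-8.35],[0.6,0,0,0,0],[0.6,0,0,0,0],[0.6,0,0,0,0]]'
python3 look.py w14;python3 plate.py; python3 -c "
from h import *
print(to(505.2,-389.8,9,62.5))"
```

```text
time: 35.25
tool_pos: [504.5, -395.6, 74.5]
tcp_rot: [179.8, 0.1, 62.4]
ft_force: [0.8, -0.3, 0.6]
finger_gap: 51.2
{'camera_matrix': [[371.6, 0.0, 324.5], [0.0, 371.6, 240.8], [0.0, 0.0, 1.0]], 'eye': [442.7, -362.8, 217.3], 'orientation': [163.9, -0.0, 62.4]}
plate (array([ 505. , -390.2]), array([84.7, 84.9]), 62.9, 13246) [4.4 5.5 6.6] [251. 250. 250.] [330. 241.]
block (array([ 504.7, -389.9]), array([30.1, 46.3]), 62.9, 4479) [27.2 28.5 29.7] [95. 88. 88.] [333. 261.]
(array([ 5.7, -2.5, 65.7]), np.float64(-0.1), 'now', array([ 504.6, -395.9,   74.7]), array([1.798e+02, 1.000e-01, 6.240e+01]))
```

```bash

python3 -m pendant '[[0.6,5.4,-2.3,20,-0.4],[0.6,0,0,25,0],[0.6,0,0,20,0],[0.6,0,0,0,0],[0.6,0,0,0,0],[0.3,0,0,0,0],[0.2,0,0,0,0],[0,0,0,0,0],[0,0,0,0,0],[0,0,0,0,0]]' 80
python3 -m pendant '[[0,0,0,0,0],[0,0,0,-10,0],[0,0,0,-30,0],[0,0,0,-40,0],[0,0,0,-40,0],[0,0,0,-10,0],[0,0,0,0,0],[0,0,0,0,0]]'
python3 -c "
from h import *
print(to(521,-3.6,120,12))"
```

```text
time: 36.3
tool_pos: [505.1, -390.4, 9.6]
tcp_rot: [179.8, 0.1, 62.9]
ft_force: [-0.3, 0.4, 7.0]
finger_gap: 28.2
time: 37.1
tool_pos: [503.1, -388.5, 135.8]
tcp_rot: [-179.9, -0.0, 62.9]
ft_force: [-0.4, 0.0, -1.2]
finger_gap: 28.1
(array([ 350.9, -159.1,   16.1]), np.float64(50.9), 'now', array([ 503.1, -388.5,  135.8]), array([-179.9,   -0. ,   62.9]))
```

```bash

python3 -m pendant '[[0,25.1,-11.4,0,0],[0,25.1,-11.4,0,0],[0,25.1,-11.4,0,0],[0,25.1,-11.4,0,0],[0,25.1,-11.4,0,0],[0,25.1,-11.4,0,0],[0,25.1,-11.4,0,0],[0,25.1,-11.4,0,0],[0,25.1,-11.4,0,0],[0,25.1,-11.4,0,0]]'
python3 -m pendant '[[0,25.1,-11.4,0,0],[0,25,-11.4,0,0],[0,25,-11.4,0,0],[0,25,-11.4,0,0],[0,0,0,0,8.48],[0,0,0,0,8.48],[0,0,0,0,8.48],[0,0,0,0,8.48],[0,0,0,0,8.48],[0,0,0,0,8.48]]'
python3 -m pendant '[[0,0,0,0,0],[0,0,0,0,0],[0,0,0,0,0]]'
python3 look.py w15
cat > hold.py <<'E'
from h import *
f=np.load("w.npz");P=f["P"];p=f["p"]; s=r.sense(); T=s["tool_pos"]; q=P-T
b=(np.hypot(q[...,0],q[...,1])<75)
for nm,m in (("block",b&(abs(q[...,2]-19)<4)),("plate",b&(abs(q[...,2]+3.5)<4)&(p.max(-1)>100))):
    for mm,a,z,c in comps(P,p,m,150): print(nm,a,z,c,np.argwhere(mm).mean(0).round()[::-1])
print(to(521,-3.6,90,12))
E
python3 hold.py
```

```text
time: 38.1
tool_pos: [514.4, -111.9, 133.9]
tcp_rot: [-179.7, 0.0, 62.9]
ft_force: [-0.1, 0.6, -0.5]
finger_gap: 28.2
time: 39.1
tool_pos: [519.3, -3.5, 133.9]
tcp_rot: [-179.9, 0.3, 11.7]
ft_force: [-0.1, -0.6, -1.2]
finger_gap: 27.8
time: 39.4
tool_pos: [520.5, -3.7, 135.8]
tcp_rot: [-180.0, 0.1, 12.3]
ft_force: [-0.0, -0.0, -1.4]
finger_gap: 28.3
{'camera_matrix': [[371.6, 0.0, 324.5], [0.0, 371.6, 240.8], [0.0, 0.0, 1.0]], 'eye': [506.2, 64.4, 278.9], 'orientation': [164.2, 0.0, 12.3]}
block (array([521. ,  -3.2]), array([41.2, 47. ]), 13.1, 8530) [153.5 154.7 156. ] [29. 26. 26.] [324. 319.]
plate (array([518. ,   9.5]), array([84.3, 58.2]), 12.3, 14800) [130.8 131.8 132.8] [136. 130. 132.] [325. 249.]
plate (array([529.2, -41. ]), array([38.4,  9.6]), 8.1, 367) [130.7 131.5 132.5] [185. 178. 180.] [323. 376.]
(array([ 0.3,  0. , 46.1]), np.float64(0.2), 'now', array([520.7,  -3.7, 136.1]), array([-1.80e+02,  1.00e-01,  1.22e+01]))
```

View pics/w15.png

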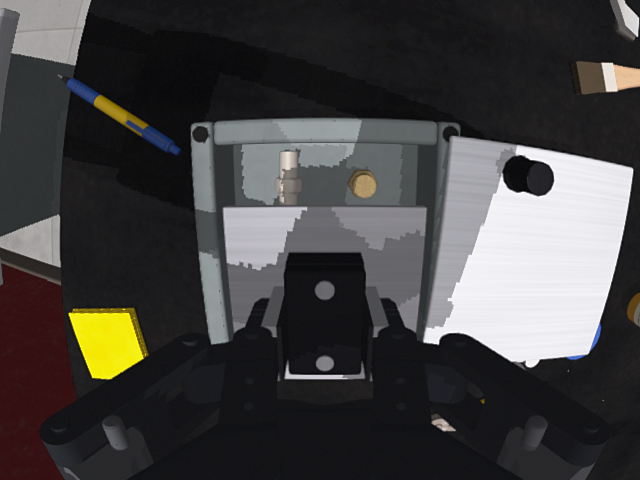

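Plate held level and square to the box, over the post, with the far slim (288,178) and plug (362,183) visible past its edge. Plate centre works out to about (520.8,-3.1) against post (521,-3.6). Lowering to just above the tip.

```bash

python3 -m pendant '[[0,0,0.3,20,0.2],[0,0,0,20,0],[0,0,0,20,0],[0,0,0,12,0],[0,0,0,0,0],[0,0,0,0,0],[0,0,0,0,0]]'
python3 look.py w16; python3 hold.py
python3 -m pendant '[[0,0,0,3,0],[0,0,0,3,0],[0,0,0,2,0],[0,0,0,0,0],[0,0,0,0,0]]'
```

```text
time: 40.15
tool_pos: [522.3, -4.1, 66.1]
tcp_rot: [180.0, -0.1, 11.9]
ft_force: [0.4, -0.2, -1.0]
finger_gap: 28.0
{'camera_matrix': [[371.6, 0.0, 324.5], [0.0, 371.6, 240.8], [0.0, 0.0, 1.0]], 'eye': [507.8, 64.1, 209.2], 'orientation': [164.1, -0.2, 11.9]}
block (array([522.6,  -3.7]), array([41.4, 47.2]), 12.0, 8540) [83.7 85.  86.2] [29. 26. 26.] [324. 319.]
plate (array([498.5,  64.1]), array([41.9,  6.4]), 12.1, 1237) [59.1 60.3 61.4] [149. 148. 141.] [310. 134.]
plate (array([519.8,   9. ]), array([84.4, 58.4]), 12.0, 14829) [61.1 62.1 63.1] [136. 130. 132.] [324. 249.]
plate (array([591.5,  14.6]), array([ 7. , 46.4]), 10.6, 713) [64.9 66.1 66.6] [153. 147. 148.] [481. 297.]
plate (array([455.4, -32.5]), array([ 5.3, 14.1]), 16.7, 191) [59.1 60.1 61.1] [143. 142. 135.] [175. 324.]
plate (array([530.4, -40.6]), array([38.5, 10.1]), 11.8, 367) [61.  61.9 62.7] [186. 178. 180.] [323. 376.]
(array([ -1.1,  -0.8, -23.8]), np.float64(-0.1), 'now', array([522.3,  -4.1,  66.2]), array([ 1.80e+02, -1.00e-01,  1.19e+01]))
time: 40.7
tool_pos: [521.2, -4.0, 56.7]
tcp_rot: [-180.0, 0.0, 11.9]
ft_force: [-0.4, 0.4, -1.4]
finger_gap: 28.3
```

```bash

python3 -m pendant '[[0,0,0,2,0],[0,0,0,2,0],[0,0,0,0,0],[0,0,0,0,0]]'
python3 -m pendant '[[0,0,0,2,0],[0,0,0,2,0],[0,0,0,0,0],[0,0,0,0,0]]'
```

```text
time: 41.1
tool_pos: [521.2, -4.0, 52.7]
tcp_rot: [-180.0, 0.0, 11.9]
ft_force: [0.6, 0.2, -2.0]
finger_gap: 28.1
time: 41.5
tool_pos: [521.1, -4.0, 48.7]
tcp_rot: [-180.0, 0.0, 11.9]
ft_force: [-0.2, 0.1, -1.5]
finger_gap: 28.2
```

```bash

python3 -m pendant '[[0,0,0,2,0],[0,0,0,2,0],[0,0,0,2,0],[0,0,0,0,0],[0,0,0,0,0]]'
python3 -m pendant '[[0,0,0,1.5,0],[0,0,0,1.5,0],[0,0,0,0.5,0],[0,0,0,0,0],[0,0,0,0,0]]'
```

```text
time: 42.0
tool_pos: [521.2, -4.0, 42.7]
tcp_rot: [-180.0, 0.0, 11.9]
ft_force: [0.5, 1.0, -2.2]
finger_gap: 28.4
time: 42.5
tool_pos: [521.4, -4.0, 39.6]
tcp_rot: [180.0, -0.0, 11.9]
ft_force: [-1.4, 0.1, 3.0]
finger_gap: 28.3
```

```bash

python3 -m pendant '[[0.3,0,0,0,0],[0.45,0,0,0,0],[0.5,0,0,0,0],[0.5,0,0,0,0],[0.5,0,0,0,0],[0.5,0,0,-15,0],[0.5,0,0,-40,0],[0.5,0,0,-40,0],[0.5,0,0,-40,0],[0.5,0,0,0,0]]'
python3 -m pendant '[[0.4,0,0,0,0],[0.4,0,0,0,0]]'
python3 look.py w17 slim_a_c plug_c
python3 -c "
from h import *
f=np.load('w.npz');P=f['P'];p=f['p']
b=np.hypot(P[...,0]-521,P[...,1]+3.6)<66
for nm,m in (('plate',b&(abs(P[...,2]-35.5)<4)),('block',b&(abs(P[...,2]-58)<3.5))):
  for mm,a,z,c in comps(P,p,m,150):
    q=P[mm];A=np.c_[q[:,:2]-q[:,:2].mean(0),np.ones(len(q))];print(nm,a,z,'tilt',np.linalg.lstsq(A,q[:,2],rcond=None)[0].round(3))
m=(P[...,0]>540)&(P[...,2]>84)&(P[...,2]<100)&(P[...,1]>-20)&(p.max(-1)<90)
for mm,a,z,c in comps(P,p,m,60): print('knob',a,z,np.argwhere(mm).mean(0).round()[::-1])
print(r.sense()['tool_pos'])
"
```

```text
time: 43.5
tool_pos: [525.5, -4.4, 182.9]
tcp_rot: [179.8, -0.7, 11.9]
ft_force: [1.1, -0.2, -0.1]
finger_gap: 42.7
time: 43.7
tool_pos: [520.7, -3.9, 173.8]
tcp_rot: [-180.0, 0.1, 11.9]
ft_force: [-1.0, -0.8, -0.0]
finger_gap: 33.8
{'camera_matrix': [[371.6, 0.0, 324.5], [0.0, 371.6, 240.8], [0.0, 0.0, 1.0]], 'eye': [506.7, 64.2, 317.0], 'orientation': [164.2, -0.0, 11.9]}
slim_a_c [([484, 41, 15], 0.63), ([592, 18, 67], 0.2)]
plug_c [([536, 42, 14], 0.73)]
plate (array([521.8,  -3.4]), array([84. , 85.1]), 11.8, 8418) [34.3 35.5 36.6] tilt [ 1.0000e-03 -1.0000e-03  3.5437e+01]
block (array([521.6,  -3.2]), array([29.7, 46.8]), 11.1, 2555) [57.  58.5 59.7] tilt [ 3.0000e-03 -8.0000e-03  5.8415e+01]
knob (array([626.3,  74.2]), array([18.7, 18.7]), 86.3, 712) [86.2 94.3 95.6] [505. 169.]
[520.29055152  -3.89271994 172.83664222]
```

View pics/w17.png

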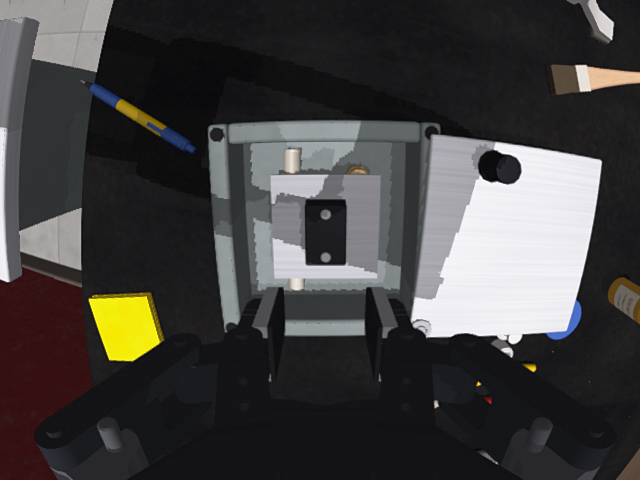

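The plate is seated on the post: top 35.4 mm, level, centred at about (521.7,-3.3), with all fittings showing below it. Now the cage goes over the knob at (626,74).

```bash

python3 -m pendant '[[0.4,24,-10.9,0,0],[0.4,24,-10.9,0,0],[0.4,24,-10.9,0,0],[0.4,24,-10.9,0,0],[0.4,23.8,-11,0,0],[0.4,0,0,15,6.43],[0.4,0,0,15,6.43],[0.4,0,0,15,6.43],[0.4,0,0,0,0],[0.4,0,0,0,0]]'
python3 look.py w18
python3 -c "
from h import *
f=np.load('w.npz');P=f['P'];p=f['p']
m=(P[...,0]>580)&(P[...,2]>90)&(P[...,2]<99)&(P[...,1]>30)&(np.hypot(P[...,0]-626,P[...,1]-74)<30)
for mm,a,z,c in comps(P,p,m,60): print('knob',a,z,np.argwhere(mm).mean(0).round()[::-1])
print(to(626.3,74.2,75,-7.4))
"
```

```text
time: 44.85
tool_pos: [626.6, 74.0, 128.4]
tcp_rot: [180.0, 0.1, -7.2]
ft_force: [0.5, -0.3, 0.4]
finger_gap: 34.3
{'camera_matrix': [[371.6, 0.0, 324.5], [0.0, 371.6, 240.8], [0.0, 0.0, 1.0]], 'eye': [635.7, 143.1, 271.5], 'orientation': [164.2, 0.1, -7.2]}
knob (array([627.4,  74.5]), array([19.6, 19.1]), 82.6, 1145) [92.6 94.4 95.4] [326. 275.]
(array([-1. , -0.1, 54.4]), np.float64(0.1), 'now', array([627.3,  74. , 129.4]), array([180. ,   0. ,  -7.3]))
```

```bash

python3 -m pendant '[[0.4,0,0,20,0],[0.4,0,0,20,0],[0.4,0,0,13.5,0],[0.4,0,0,0,0],[0.4,-3,0,0,0],[0.4,-3,0,0,0],[0.4,-5,0.2,0,-2.1],[0.4,-7.5,0.2,0,-3.2],[0.4,-9.97,0.37,0,-4.2],[0.4,-9.97,0.37,0,-4.2]]'
python3 -m pendant '[[0.4,-9.97,0.37,0,-4.2],[0.4,-9.97,0.37,0,-4.2],[0.4,-9.97,0.37,0,-4.2],[0.4,-9.97,0.37,0,-4.2],[0.4,-9.97,0.37,0,-4.2],[0.4,-9.97,0.37,0,-4.2],[0.4,-9.97,0.37,0,-4.2],[0.4,-9.97,0.37,0,-4.2],[0.4,-9.97,0.37,0,-4.2],[0.4,-9.97,0.37,0,-4.2]]'
python3 -c "
from h import *
s=r.sense();d=s['tool_pos'][:2]-[609,-59.5];print(np.hypot(*d),np.degrees(np.arctan2(d[1],d[0])),s['tcp_rot'])"
```

```text
time: 45.9
tool_pos: [589.9, 75.0, 77.6]
tcp_rot: [180.0, -0.2, 6.5]
ft_force: [2.5, -0.6, -0.1]
finger_gap: 34.1
time: 46.9
tool_pos: [503.3, 30.2, 77.6]
tcp_rot: [179.8, -0.1, 48.5]
ft_force: [2.0, 0.1, 0.5]
finger_gap: 34.3
138.64797441405997 139.6861739463007 [ 1.79840995e+02 -1.45516785e-01  4.84698617e+01]
```

```bash

python3 -m pendant '[[0.4,-9.97,0.37,0,-4.2],[0.4,-9.97,0.37,0,-4.2],[0.4,-9.97,0.37,0,-4.2],[0.4,-9.97,0.37,0,-4.2],[0.4,-9.97,0.37,0,-4.2],[0.4,-9.97,0.37,0,-4.2],[0.4,-7,0.3,0,-3],[0.4,-5,0.2,0,-2],[0.4,0,0,0,0],[0.4,0,0,0,0]]'
python3 -m pendant '[[0.4,-3,0,0,-1],[0.4,-3,0,0,-1],[0.4,0,0,0,0],[0.4,0,0,0,0]]'
python3 -c "
from h import *
s=r.sense();d=s['tool_pos'][:2]-[609,-59.5];print(np.hypot(*d),np.degrees(np.arctan2(d[1],d[0])),s['tcp_rot'],s['ft_force'])"
```

```text
time: 47.9
tool_pos: [471.1, -33.3, 76.6]
tcp_rot: [179.9, -0.0, 78.4]
ft_force: [0.3, 0.5, 0.7]
finger_gap: 34.2
time: 48.3
tool_pos: [469.4, -39.3, 75.7]
tcp_rot: [-180.0, 0.0, 80.5]
ft_force: [-0.4, -0.0, -0.5]
finger_gap: 34.2
141.07457269358076 171.76577524106725 [-1.79983336e+02  1.11794205e-02  8.04535733e+01] [-0.3878604  -0.02853992 -0.54458751]
```

```bash

python3 -m pendant '[[0.4,-4,1.5,0,-2],[0.4,-4,1.5,0,-2],[0.4,-3,0,0,-1],[0.4,0,0,0,0],[0.4,0,0,0,0]]'
python3 -m pendant '[[0.4,-2,0,0,-1],[0.4,-2,0,0,-1],[0.4,0,0,0,0],[0.4,0,0,0,0]]'
python3 -m pendant '[[0.4,-1.5,0,0,0],[0.4,0,0,0,0],[0.4,0,0,0,0]]'
python3 -m pendant '[[0.4,-1.5,0,0,0],[0.4,0,0,0,0],[0.4,0,0,0,0]]'
python3 -c "
from h import *
s=r.sense();d=s['tool_pos'][:2]-[609,-59.5];print(np.hypot(*d),np.degrees(np.arctan2(d[1],d[0])),s['tcp_rot'],s['ft_force'])"
```

```text
time: 48.8
tool_pos: [471.0, -50.7, 75.8]
tcp_rot: [180.0, 0.0, 85.4]
ft_force: [-0.3, -0.8, -0.6]
finger_gap: 34.0
time: 49.2
tool_pos: [470.8, -54.7, 75.9]
tcp_rot: [180.0, 0.0, 87.5]
ft_force: [0.2, -0.4, -0.3]
finger_gap: 34.2
time: 49.5
tool_pos: [470.6, -56.1, 75.8]
tcp_rot: [-180.0, 0.0, 87.5]
ft_force: [-0.2, 0.8, 0.8]
finger_gap: 34.6
time: 49.8
tool_pos: [470.5, -57.0, 75.8]
tcp_rot: [-180.0, -0.1, 87.5]
ft_force: [-0.3, 4.4, 1.2]
finger_gap: 34.4
138.51793574570758 178.96867378060514 [-1.79985330e+02 -5.44742691e-02  8.74734508e+01] [-0.34592384  4.42978726  1.19296883]
```

```bash

python3 -m pendant '[[0.4,-1,0,0,0],[0.4,-1,0,0,0],[0.4,0,0,0,0],[0.4,0,0,0,0]]'
python3 -m pendant '[[0.4,-1,0,0,0],[0.4,0,0,0,0],[0.4,0,0,0,0]]'
```

```text
time: 50.2
tool_pos: [470.5, -57.3, 75.7]
tcp_rot: [-180.0, -0.2, 87.5]
ft_force: [-0.2, 14.1, 1.7]
finger_gap: 33.9
time: 50.5
tool_pos: [470.4, -57.4, 75.7]
tcp_rot: [-180.0, -0.3, 87.5]
ft_force: [1.0, 18.4, 3.0]
finger_gap: 33.9
```

At the end stop. Back off to centre, lift, and check.

```bash

python3 -m pendant '[[0.4,4,0,0,0],[0.4,4,0,0,0],[0.4,0,0,0,0],[0.4,0,0,-20,0],[0.4,0,0,-40,0],[0.4,0,0,-40,0],[0.4,0,0,-40,0],[0.4,0,-20,0,0],[0.4,0,-20,0,0],[0.4,0,0,0,0]]'
python3 -m pendant '[[0.4,0,0,0,0],[0.4,0,0,0,0]]'
python3 look.py w19
python3 - <<'E'
from h import *
f=np.load('w.npz');P=f['P'];p=f['p']
m=(P[...,0]>420)&(P[...,0]<640)&(P[...,1]>-110)&(P[...,1]<120)&(abs(P[...,2]-66)<3)
print('cover',[ (a,z) for mm,a,z,c in comps(P,p,m,1000)])
p,d=optics.snapshot('top');P=world('top',d)
m=(P[...,0]>660)&(P[...,0]<800)&(P[...,1]>-150)&(P[...,1]<0)&(p.max(-1)>90)
for mm,a,z,c in comps(P,p,m,40): print(a,z,np.argwhere(mm).mean(0).round()[::-1])
for q in ("slim_a_c","plug_c","hold_plate_c"): print(q,[([round(v) for v in x['at']],round(x['score'],2)) for x in optics.search_frame('top',q)])
E
```

```text
time: 51.5
tool_pos: [429.8, -51.2, 216.2]
tcp_rot: [180.0, 0.0, 87.4]
ft_force: [0.5, -0.2, -0.2]
finger_gap: 34.4
time: 51.7
tool_pos: [431.3, -51.0, 215.7]
tcp_rot: [180.0, 0.0, 87.5]
ft_force: [0.4, 0.3, -0.2]
finger_gap: 34.2
{'camera_matrix': [[371.6, 0.0, 324.5], [0.0, 371.6, 240.8], [0.0, 0.0, 1.0]], 'eye': [362.0, -47.6, 358.8], 'orientation': [164.1, -0.1, 87.5]}
cover [((array([525.8,  -6.4]), array([157.9, 156.8]), 12.0, 18061), array([65.5, 66.7, 67.8]))]
(array([784.8, -55. ]), array([30.1, 52.5]), 0.2, 152) [-1.9 15.5 22.8] [346. 164.]
(array([ 750.5, -135.4]), array([96.2, 19.5]), 19.8, 140) [-4.5  8.7 16.8] [372. 176.]
(array([ 736.5, -104.6]), array([22.2, 28.2]), 52.4, 60) [-1.4 18.4 38.4] [363. 180.]
(array([723.7, -71.2]), array([28.7, 35.3]), 89.3, 91) [-0.9 23.7 42.9] [351. 184.]
slim_a_c [([530, 40, 64], 0.4)]
plug_c []
hold_plate_c []
```

View pics/w19.png

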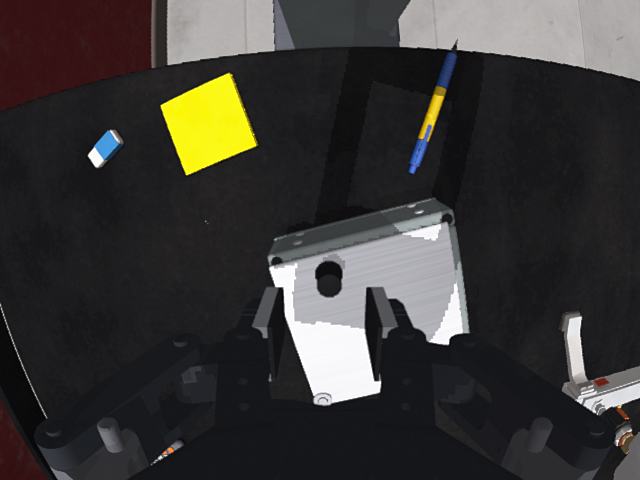

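The cover is parallel to the box at yaw 12.0 (box about 12), the weights have not moved, and the gripper is clear. Handing in.

```bash
python3 -c "
from bench import hand_in
print(hand_in())"
```

```text
the job is handed in; nothing more can be done
None
```

The job is done and handed in at about 52 s of robot time; no verdict came back. I swung the cover open about 95°, laid the three fittings present (two slims and the plug) on the well floor, seated the hold-down plate on the post, and pushed the cover shut.

My last checks:
- **Plate:** after I let go, its top read 35.4 mm. That puts its underside at about 30 mm, on the shoulder. It was level and within about 1 mm of the post axis.
- **Fittings:** before the plate went on, a picture showed all three on the floor around the post. All three still showed past the plate's edges before the cover closed.
- **Cover:** it reached its end stop at about 18 N and reads 12.0°, against about 12° for the box.
- **Weights:** they are where they were at the start, to within about 2 mm of camera noise.
- **Gripper:** it is clear of everything, about 120 mm above the knob.

Two readings disagreed:
- **Gripper opening:** it read 14–15 mm on the 19 mm hexagons, but every grasp held.
- **Slim search after closing:** the network gave one "slim" at the cover's surface (score 0.4). I took it as false, because the picture shows nothing there.

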